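Hold a row of filter cubes against the sprung stop

ROBOT

A 6-joint arm with a two-finger parallel gripper is mounted at the origin on the work surface. World frame = base frame: x ahead of the robot, y to its left, z up, the work surface at z = 0. Lengths are in mm, angles in rad, forces in N, time in s.
With the tool pointing down it reaches from about 300 to 950 mm from the base axis. Payload 3.1 kg.
Tool frame: the origin (TCP) lies midway between the tips of the shut fingers; the grasp point (between the pads) lies 19 mm behind it (manip.grasp_offset is the distance from the TCP to the grasp point, in mm); z points along the fingers, y is the direction in which the jaws open and shut (so a half turn about z gives the same grasp; the last joint's range is limited). The gripper opens to 85 mm and grips with 20 to 120 N. Pads are 22 mm wide; open, the fingers measure 114 mm over their backs; the gripper's body (76 mm by 85 mm) begins 54 mm behind the grasp point. The pads swing forward as they close: fully open they stand 13 mm farther back than shut.
Start: joints at [-1.288, 0.308, 1.634, -0, 1.2, -0.07], TCP at [215.928, -586.521, 231.272] pointing down, gripper open.
Joint ranges: [-3.06, 3.06], [-0.79, 1.96], [0.05, 2.63], [-1.19, 4.34], [0.05, 2.64], [-2.94, 2.94]. Speed limits (rad/s): [2.79, 2.79, 3.14, 3.14, 3.14, 3.14].

INTERFACE

Orientations are given as a unit quaternion [x, y, z, w].
In Python, from plant import manip gives the robot as it stands. Calls block until the motion is done:
- manip.move_pose(position, orientation): joint-space move of the TCP to a pose.
- manip.move_l(position, feed=150, ori=None): straight line of the TCP; ori=None keeps the orientation; feed is the mean speed in mm/s.
- manip.set_joints(angles): joint-space move.
- manip.move_gripper(opening, grip_force=None): finger opening in mm; grip_force is the grip in N (None keeps the last); returns when the fingers have stopped.
- manip.sleep(seconds).
- manip.solve_ik(position, orientation): joint angles nearest the present ones, or None.
- manip.state(): the state.
- manip.capture(name): name is "scene" or "top" or "wrist"; returns (picture, depth): 400x640x3 uint8, blue, green, red; 400x640 float32, mm along the optical axis (not along the pixel's ray), 0 where there is no reading.
- manip.camera_model(name): a dict with "fx", "fy", "cx", "cy" (pixels), "extrinsics" (4x4, takes a point from camera to world coordinates). Camera axes: x right, y down, z forward; pixel columns grow to the right and rows downward; lengths in mm; the calibration is good to about 2 mm. A picture is of the moment at which its call begins: read the wrist's pose just before it. camera_model takes no time and is no camera call; for the wrist camera it gives the pose at the moment of the call.
A pose or a line that the arm cannot do raises manip.PlanningError and nothing moves.
- manip.hand_in(): hands the job in, once; it reports no verdict.
Trained networks look in the newest picture that a camera, given by its name, has taken for a name from the list of things; names that differ only in an ending like _2 or _b are one class to them, and where a whole thing is asked for, a point or a joint stands for the part that bears it (a point fixed in the world has none). Each returns a list of dicts, best first, with "score" (0 to 1); they miss things now and then, are a little off and sometimes report something else, mostly with a low value. They report only what shows in the picture. A call takes as long as a camera call. They do not tell look-alikes from the thing itself.
- manip.cut_out(label, camera): "pixels" (400x640 bool, what is visible of it) and "extent" ([left, top, width, height] in pixels, round what is visible of it).
- manip.mark_of(label, camera): "centre" ([column, row] in pixels: a listed point, or the origin of a listed thing).
The state is a dict: "time": time; "qpos": joint angles; "joint_vel": joint speeds; "joint_efforts": joint torques, N m; "tcp_pos": TCP position; "ee_rot": TCP orientation; "wrist_force": force on the tool from outside, world axes, zero at the start; "moment": the same for the moment, N m; "grip_width": finger opening in mm.
Only numpy, scipy, OpenCV 4.12 (cv2) and the standard library are available. Lean on these libraries where they do the work, as an engineer would, in place of code of your own. Each camera call takes 0.05 s, during which the arm holds its last target. There are 200 camera calls.

TASK

Load the microscope's filter tray: stand the cube with the round lens collar between its rails in front of the sprung white stop and let go of it, then put the flat-topped cube in line directly behind it, both square and flat on the tray floor. Press on the flat cube so that the row steadily pushes the stop in about half its travel (about 8 N), never to the end of its travel, and finish while still holding it pressed there, so that a colleague can tighten the clamp. Leave the other things on the bench as they lie.

Things in the scene. Friction and masses are not known exactly. Their poses are not given: they have to be found in the camera images.
- tray: Fixed dark metal tray; origin on the bench under its centre line. x axis runs along it to the sprung stop, roughly to the robot's left. Floor 8 mm above the bench, 72 mm wide, x -120 to +150 mm. Rails 6 mm high, 10 mm wide on both sides, x -120 to +110 mm, 52 mm apart (y -26 to +26); open at the -x end. Dark housing, 42 mm above the floor, at x +100 to +130 mm behind the stop.
- stop_face (a point): Centre of the stop's pressing face, which looks along the tray's -x; on the tray's centre line, 22 mm above its floor, at tray x +55 mm when untouched. The stop is a white pad 44 mm wide, 34 mm high, 12 mm thick on two steel rods that slide into the housing. Moves with the pad.
- stop (a joint): Travel of the sprung stop in m, along the tray's +x: 0 untouched (where it starts), 0.024 at the end of its travel. A plain spring of 700 N/m brings it back: 0.012 is half travel and about 8.4 N.
- collar_cube_mid (a point): Centre of the square body of the loose collar cube, 22 mm above its underside. Bare aluminium filter cube 44 x 44 x 44 mm with a round lens collar, 32 mm across and 18 mm high, on top (62 mm high in all); about 0.2 kg. x and y axes square to its sides. Any of its four sides may face the stop.
- flat_cube_mid (a point): Centre of the loose flat-topped cube, 22 mm above its underside. Bare aluminium filter cube 44 x 44 x 44 mm, the same as the other but without the collar; about 0.18 kg. x and y axes square to its sides. Any of its four sides may face the stop.
- objective: Loose bystander: microscope objective, steel, standing, 30 mm across, 42 mm high; origin under its centre.
- lens_ring: Loose bystander: flat dark metal lens ring, 32 mm across, 14 mm high; origin under its centre.
- driver: Loose bystander: screwdriver about 180 mm long lying on the bench beyond the tray; its x axis runs along it.
- dish: Loose bystander: pale translucent closed culture dish, 88 mm across, 14 mm high; origin under its centre.
- reagent: Loose bystander: amber bottle, 50 mm across, 95 mm high; origin under its centre.
- timer: Loose bystander: white timer lying flat, 62 x 66 x 18 mm; origin under its centre.
- calliper: Loose bystander: steel calliper lying flat, 180 mm long, at most 12 mm high; its x axis runs along it.
Mind the look-alikes: they are no part of the job. What is shaped like the part that bears flat_cube_mid but blue or yellow is not meant.

How it is judged:
By the outcome, as a careful person would: the job done as asked, in the order asked, and still so for the second after the job is handed in, while the arm keeps its last pose, push and grip.
It also fails if it takes over 58 s, if anything falls off the work surface, if the arm or the gripper's body presses on something with over 40 N, if the wrist force passes 120 N, or if a joint passes its speed limit or range.

## Working session

There is one attempt and no reset: what is moved stays moved. The work goes in short steps, each a Python script; the robot and the scene stay as the last script left them, time stands still between calls to the robot, and variables do not carry over. Pictures are saved under pics/ and viewed, about 8 in all and at most 12, crops included, and the job is handed in when it is done.

```bash
ls; mkdir -p pics; cat > h.py <<'E'
import numpy as np, cv2
from plant import manip
def pix2w(cam,uv,depth=None,z=None,m=None):
    m=m or manip.camera_model(cam); T=np.array(m["extrinsics"])
    r=np.array([(uv[0]-m["cx"])/m["fx"],(uv[1]-m["cy"])/m["fy"],1.0])
    if depth is None:
        d=T[:3,:3]@r; depth=(z-T[2,3])/d[2]
    return T[:3,:3]@(r*depth)+T[:3,3]
def w2pix(cam,p,m=None):
    m=m or manip.camera_model(cam); T=np.linalg.inv(np.array(m["extrinsics"]))
    c=T[:3,:3]@np.array(p)+T[:3,3]
    return np.array([m["fx"]*c[0]/c[2]+m["cx"],m["fy"]*c[1]/c[2]+m["cy"]])
def quat(yaw):
    "tool down, tool y (jaw) axis at world angle yaw+90deg (mod pi)"
    # R = Rz(yaw)*Rx(pi): x->(c,s,0), y->(s,-c,0), z->down
    return [np.cos(yaw/2),np.sin(yaw/2),0.0,0.0]
E
python3 - <<'E'
from h import *
for c in ["scene","top"]:
    p,d=manip.capture(c); cv2.imwrite(f"pics/{c}0.png",p); np.savez(f"pics/{c}0.npz",p=p,d=d)
    print(c,np.round(manip.camera_model(c)["extrinsics"],2).tolist())
    for l in ["tray","stop_face","collar_cube_mid","flat_cube_mid","objective","lens_ring","driver","dish","reagent","timer","calliper"]:
        print(l,[(np.round(x["centre"]).tolist(),round(x["score"],2)) for x in manip.mark_of(l,c)])
s=manip.state();print(s["time"],s["ee_rot"],s["wrist_force"])
E
```

```text
pics
scene [[0.84, 0.44, -0.32, 901.72], [0.55, -0.69, 0.47, -443.28], [-0.01, -0.57, -0.82, 871.21], [0.0, 0.0, 0.0, 1.0]]
tray [([300.0, 188.0], 0.7), ([245.0, 309.0], 0.37)]
stop_face [([291.0, 353.0], 0.61), ([308.0, 167.0], 0.54)]
collar_cube_mid [([192.0, 273.0], 0.74)]
flat_cube_mid [([258.0, 268.0], 0.88), ([249.0, 310.0], 0.8), ([225.0, 368.0], 0.7), ([196.0, 329.0], 0.66)]
objective [([256.0, 242.0], 0.49)]
lens_ring [([303.0, 271.0], 0.53)]
driver [([404.0, 202.0], 0.71), ([246.0, 308.0], 0.17)]
dish [([352.0, 297.0], 0.56)]
reagent [([291.0, 356.0], 0.73)]
timer [([340.0, 108.0], 0.9)]
calliper [([390.0, 124.0], 0.56)]
top [[0.01, -1.0, 0.08, 479.91], [-1.0, -0.01, -0.03, 43.7], [0.03, -0.08, -1.0, 1388.32], [0.0, 0.0, 0.0, 1.0]]
tray [([296.0, 225.0], 0.83)]
stop_face [([278.0, 234.0], 0.43)]
collar_cube_mid [([395.0, 249.0], 0.67)]
flat_cube_mid [([426.0, 211.0], 0.64), ([399.0, 195.0], 0.59), ([372.0, 206.0], 0.58), ([436.0, 187.0], 0.48)]
objective [([352.0, 229.0], 0.4)]
lens_ring [([352.0, 184.0], 0.58)]
driver [([266.0, 151.0], 0.64), ([350.0, 146.0], 0.17)]
dish [([349.0, 146.0], 0.81)]
reagent [([404.0, 157.0], 0.47)]
timer [([198.0, 248.0], 0.8)]
calliper [([193.0, 192.0], 0.62), ([399.0, 195.0], 0.61)]
1.2 [ 9.84485669e-01  1.75465005e-01  1.77561086e-05 -1.12086619e-05] [ 1.01600387  0.1261476  -0.56693466]
```

```bash
python3 - <<'E'
import cv2,numpy as np
p=cv2.imread("pics/scene0.png")[80:400,140:460]; q=cv2.imread("pics/top0.png")[110:290,160:480]
cv2.imwrite("pics/v1.png",cv2.resize(p,None,fx=1.85,fy=1.85,interpolation=3)); cv2.imwrite("pics/v2.png",cv2.resize(q,None,fx=2.5,fy=2.5,interpolation=3))
E
```

```text
(no output)
```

View pics/v1.png

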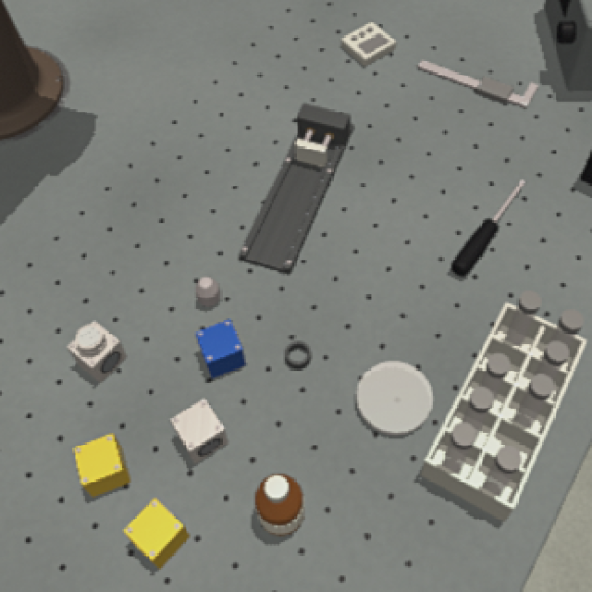

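View pics/v2.png

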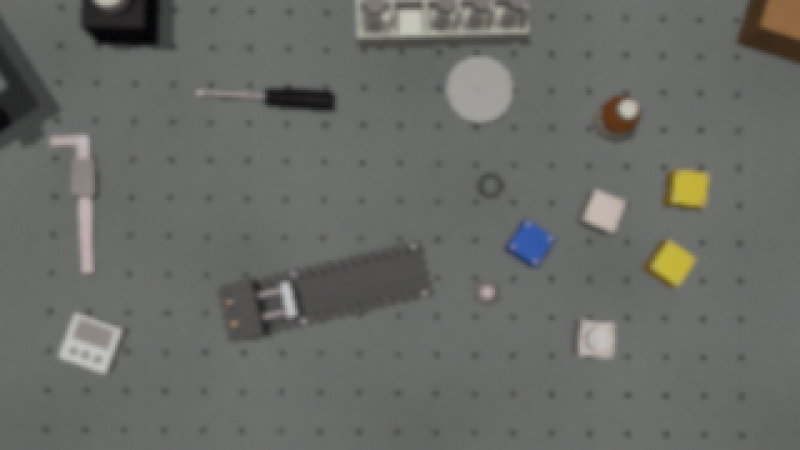

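Candidates for flat_cube_mid in the scene camera are blue (258,268), bare aluminium (249,310), yellow (196,329) and yellow (225,368). The bare one, at top-camera (399,195), fits. The collar cube is at scene (192,273), top (395,249). The tray runs along top (330,220) to (250,235), with the stop near (275,230). Next I'll take wrist close-ups.

```bash
python3 - <<'E'
from h import *
for n,uv,z in [("tray",(296,225),0),("stop",(278,234),30),("collar",(395,249),22),("flat",(399,195),22),("objective",(352,229),0),("ring",(352,184),0),("openA",(326,208),8),("openB",(331,227),8)]:
    print(n,np.round(pix2w("top",uv,z=z)))
m=manip.camera_model("wrist");s=manip.state()
print(np.round(m["extrinsics"],2).tolist(),m["fx"],m["cx"],m["cy"])
from scipy.spatial.transform import Rotation as R
T=np.eye(4);T[:3,:3]=R.from_quat(s["ee_rot"]).as_matrix();T[:3,3]=s["tcp_pos"]
print(np.round(np.linalg.inv(T)@np.array(m["extrinsics"]),2).tolist())
E
```

```text
tray [503.  74.  -0.]
stop [473. 131.  30.]
collar [ 429. -245.   22.]
flat [ 603. -259.   22.]
objective [ 492. -108.    0.]
ring [ 640. -108.    0.]
openA [559. -22.   8.]
openB [497. -39.   8.]
[[0.35, -0.9, -0.26, 281.91], [-0.94, -0.33, -0.1, -563.49], [-0.0, 0.28, -0.96, 373.4], [0.0, 0.0, 0.0, 1.0]] 337.24950610513605 319.7682799022911 201.4370461909172
[[0.0, -0.96, -0.28, 69.89], [1.0, 0.0, 0.0, 1.18], [-0.0, -0.28, 0.96, -142.14], [0.0, 0.0, 0.0, 1.0]]
```

```bash
python3 - <<'E'
from h import *
for n,p,y in [("cubes",[546,-252,200],0.0),("tray",[528,80,200],0.33)]:
    manip.move_pose(p,quat(y)); manip.sleep(0.2)
    m=manip.camera_model("wrist"); im,d=manip.capture("wrist")
    cv2.imwrite(f"pics/w_{n}.png",im); np.savez(f"pics/w_{n}.npz",d=d,**{k:np.array(v) for k,v in m.items() if k in("fx","fy","cx","cy","extrinsics")})
    for l in (["collar_cube_mid","flat_cube_mid"] if n=="cubes" else ["tray","stop_face"]):
        for x in manip.mark_of(l,"wrist"): print(l,np.round(x["centre"],1),round(x["score"],2),np.round(pix2w("wrist",x["centre"],z=22 if n=="cubes" else (0 if l=="tray" else 30)),1))
    s=manip.state();print(s["time"],np.round(s["qpos"],2))
a=cv2.imread("pics/w_cubes.png");b=cv2.imread("pics/w_tray.png")
cv2.imwrite("pics/v3.png",cv2.resize(np.vstack([a,b]),None,fx=0.74,fy=0.74,interpolation=cv2.INTER_AREA))
E
```

```text
collar_cube_mid [318.6 273. ] 0.82 [ 445.5 -252.9   22. ]
flat_cube_mid [420.5 183. ] 0.83 [ 542.6 -351.9   22. ]
flat_cube_mid [228.5 162. ] 0.76 [ 563.1 -166.7   22. ]
flat_cube_mid [327.9 112. ] 0.75 [ 609.3 -261.3   22. ]
flat_cube_mid [451.7  79.3] 0.74 [ 637.7 -371.9   22. ]
3.2667 [-0.51  0.29  1.72 -0.    1.13  1.07]
tray [308.9 195.7] 0.77 [503.8  81.4   0. ]
stop_face [252.7 198.8] 0.8 [491.3 133.4  30. ]
4.875 [ 0.07  0.17  1.88 -0.    1.1   1.31]
```

View pics/v3.png

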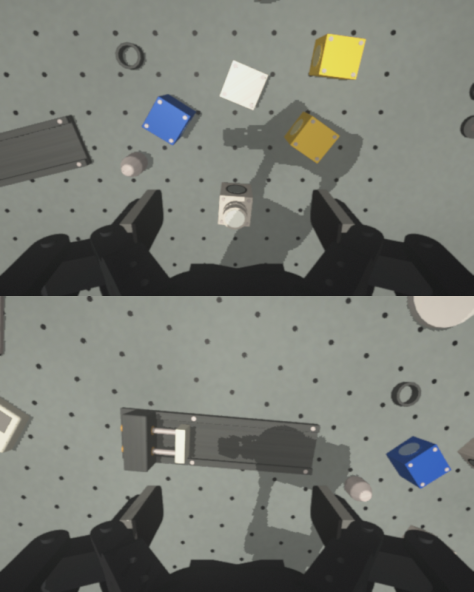

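```bash
cat >> h.py <<'E'
def cloud(n):
    z=np.load(f"pics/w_{n}.npz"); d=z["d"]; v,u=np.nonzero(d>0); D=d[v,u]; T=z["extrinsics"]
    P=np.stack([(u-z["cx"])/z["fx"]*D,(v-z["cy"])/z["fy"]*D,D],1)@T[:3,:3].T+T[:3,3]
    return P,u,v
def rect(P,c,r,z0,z1):
    s=(np.hypot(P[:,0]-c[0],P[:,1]-c[1])<r)&(P[:,2]>z0)&(P[:,2]<z1)
    g=((P[s,:2]-c[:2]+r)*2).astype(int); I=np.zeros((4*r+8,4*r+8),np.uint8); I[g[:,1].clip(0),g[:,0].clip(0)]=255
    I=cv2.morphologyEx(cv2.morphologyEx(I,cv2.MORPH_CLOSE,np.ones((7,7))),cv2.MORPH_OPEN,np.ones((7,7)))
    cs,_=cv2.findContours(I,0,2); k=max(cs,key=cv2.contourArea)
    (x,y),(w,h),a=cv2.minAreaRect(k)
    return np.round([x/2-r+c[0],y/2-r+c[1],w/2,h/2,a,np.median(P[s,2])],1)
E
python3 - <<'E'
from h import *
P,u,v=cloud("cubes")
s=(P[:,0]>480)&(P[:,0]<500); f=P[np.abs(P[:,2])<15]; print("bench z",np.percentile(f[:,2],[5,50,95]).round(1))
print("flat",rect(P,np.array([609,-261]),40,38,50))
print("collar body",rect(P,np.array([445,-253]),36,38,50)); print("collar all",rect(P,np.array([445,-253]),36,38,75));print("collar top",rect(P,np.array([445,-253]),36,56,70))
P,u,v=cloud("tray")
f=P[np.abs(P[:,2])<5]; print("bench z",np.percentile(f[:,2],[5,50,95]).round(1))
print("tray",rect(P,np.array([504,81]),170,4.5,75))
print("pad",rect(P,np.array([491,133]),40,40,49),"housing",rect(P,np.array([475,188]),45,45,60))
c=cv2.imread("pics/w_cubes.png")[60:330,250:420]
t=cv2.imread("pics/w_tray.png")[140:260,150:450]
cv2.imwrite("pics/v4.png",np.vstack([cv2.resize(t,(600,240),interpolation=3),cv2.copyMakeBorder(cv2.resize(c,(225,357),interpolation=3),0,0,0,375,0)]))
E
```

```text
bench z [-1.6 -0.3  3.5]
flat [ 606.6 -262.    44.    44.4   67.8   43.5]
collar body [ 444.  -251.8   44.1   44.    85.2   43.7]
collar all [ 444.  -251.8   44.1   44.    85.2   49.4]
collar top [ 443.8 -252.    30.    31.5   90.    61.9]
bench z [-1.6 -0.4  0.9]
tray [502.4  84.6  72.7 250.1  13.9   9.3]
pad [489.2 139.   43.7  12.4  13.8  44.5] housing [476.2 191.   71.7  30.9  13.7  49.5]
```

View pics/v4.png

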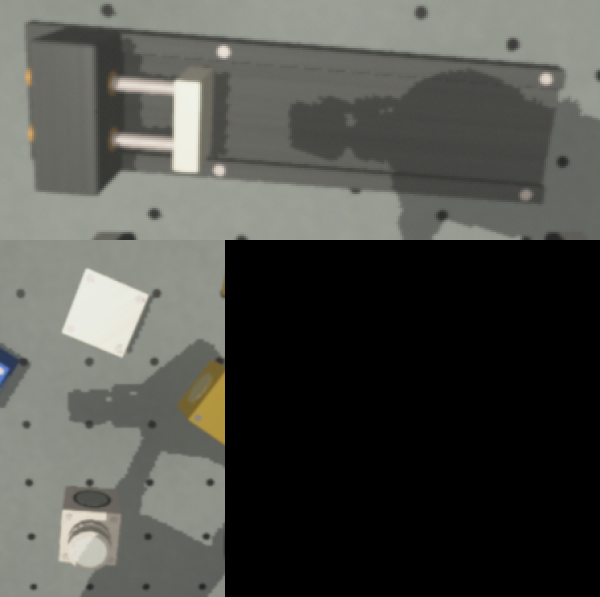

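The wrist view shows the bare flat cube at (328,112). It is clearly bare aluminium, with yellow and blue look-alikes beside it. The collar cube is at (318,273). The tray fit is consistent: axis 103.8°, origin (503.7, 79.8). I'll grasp the collar cube and measure cube and pad together in one image over the tray.

```bash
cat >> h.py <<'E'
A=np.deg2rad(103.8); e=np.array([np.cos(A),np.sin(A)]); n=np.array([-np.sin(A),np.cos(A)]); O=np.array([489.2,139.0])-61*e
def tr(x,y=0): return O+x*e+y*n
def tray_xy(p): d=np.array(p[:2])-O; return np.round([d@e,d@n],1)
def snap(name):
    manip.sleep(0.3); m=manip.camera_model("wrist"); im,d=manip.capture("wrist")
    cv2.imwrite(f"pics/w_{name}.png",im); np.savez(f"pics/w_{name}.npz",d=d,**{k:np.array(v) for k,v in m.items() if k in("fx","fy","cx","cy","extrinsics")})
    return im
def st(t=""):
    s=manip.state(); print(t,"t",round(s["time"],2),"tcp",np.round(s["tcp_pos"],1),"F",np.round(s["wrist_force"],1),"w",round(s["grip_width"],1),"j6",round(s["qpos"][5],2)); return s
def pick(xy,yaw,z=10):
    manip.move_gripper(72); manip.move_pose([*xy,110],quat(yaw)); manip.move_l([*xy,z],120)
    manip.move_gripper(30,40); st("gripped"); manip.move_l([*xy,130],150)
E
python3 - <<'E'
from h import *
pick([444,-251.8],np.deg2rad(85.2)); st("lift")
manip.move_pose([*tr(-40),130],quat(A)); st("hover"); im=snap("hov1")
P,u,v=cloud("hov1"); c=tr(-40)
for z0,z1 in [(156,164),(174,186)]:
    try: print("cube",r:=rect(P,c,26,z0,z1),tray_xy(r))
    except Exception as ex: print(ex)
try: print("pad",r:=rect(P,np.array([489,139]),40,40,49),tray_xy(r))
except Exception as ex: print(ex)
E
```

```text
gripped t 8.12 tcp [ 444.7 -252.4   11. ] F [-0.3  0.3  5.6] w 43.2 j6 -0.52
lift t 9.07 tcp [ 443.  -251.1  128.8] F [-0.3  0.9 -2.3] w 43.6 j6 -0.52
hover t 10.22 tcp [513.1  40.1 129.6] F [-0.3 -0.1 -1.9] w 43.6 j6 -0.25
cube [511.   45.8  47.3  34.7  17.3 162.5] [-34.7   1.1]
cube [512.8  41.7  29.5  31.   90.  180.8] [-39.1   0.3]
pad [488.9 138.6  44.3  12.4  13.7  44.5] [60.7  0.4]
```

View pics/w_hov1.png

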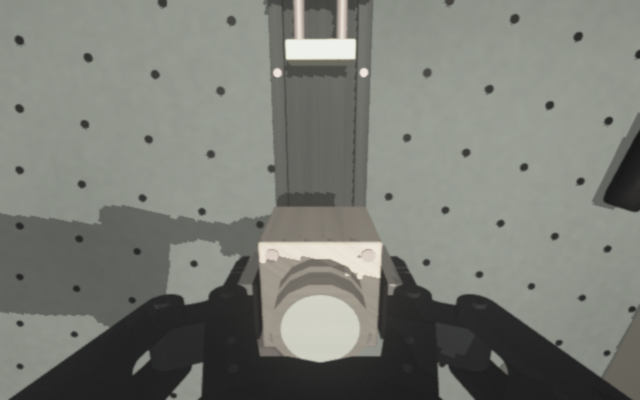

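The cube hangs square in the jaws at pixel (320,300), centred on the tray line with the pad at (320,50). Lateral offset is 0.1 mm, so I'll place it.

```bash
python3 - <<'E'
from h import *
x=28.5
manip.move_l([*tr(x,.2),70],150); manip.move_l([*tr(x,.2),26],100); st("above"); manip.move_l([*tr(x,.2),19],30); manip.sleep(.2); s=st("down")
z=19
while s["wrist_force"][2]<0.5 and z>17: z-=0.5; manip.move_l([*tr(x,.2),z],20); manip.sleep(.1); s=st()
manip.move_gripper(72); st("open"); manip.move_l([*tr(x,.2),110],200)
manip.move_pose([*tr(-40),150],quat(A)); im=snap("pl1")
P,u,v=cloud("pl1")
print("cube",r:=rect(P,tr(x),36,46,56),tray_xy(r)); print("collar",r:=rect(P,tr(x),26,62,78),tray_xy(r))
print("pad",r:=rect(P,np.array([489,139]),30,40,48.5),tray_xy(r))
E
```

```text
above t 11.92 tcp [497.1 107.1  26.1] F [-0.4  0.1 -1.6] w 43.4 j6 -0.11
down t 12.5 tcp [496.7 107.4  19.1] F [ 0.1  0.8 -2.4] w 43.8 j6 -0.11
 t 12.85 tcp [496.7 107.4  19. ] F [-3.2 -0.6  4.7] w 43.4 j6 -0.11
open t 13.24 tcp [496.9 107.4  18.4] F [ 0.3 -0.4 -0.2] w 71.7 j6 -0.11
cube [496.  107.6  44.3  44.   14.   51.5] [28.9  0.9]
collar [496.  107.7  30.5  31.   90.   69.8] [29.   0.9]
pad [488.9 138.6  43.8  12.1  13.8  44.5] [60.7  0.4]
```

View pics/w_pl1.png

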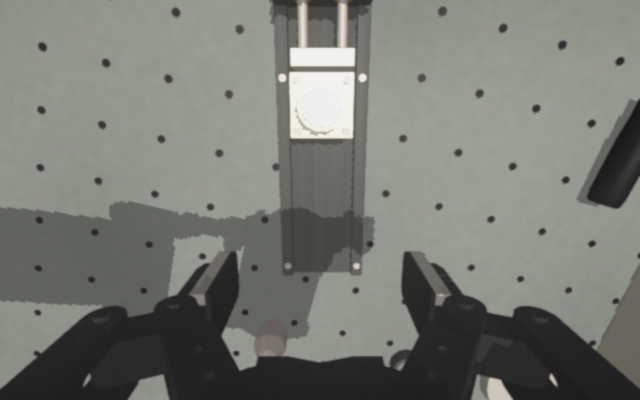

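The collar cube stands square and flat in front of the pad at pixel (321,105). Its top is at z 51.5 mm and the gap is about 4 mm. Now the flat cube.

```bash
python3 - <<'E'
from h import *
pick([606.6,-262],np.deg2rad(67.8)); st("lift")
x=-19
manip.move_pose([*tr(x,.3),110],quat(A)); manip.move_l([*tr(x,.3),26],120); manip.move_l([*tr(x,.3),19],30); manip.sleep(.2); s=st("down")
z=19
while s["wrist_force"][2]<0.5 and z>17: z-=0.5; manip.move_l([*tr(x,.3),z],20); manip.sleep(.1); s=st()
manip.move_gripper(72); st("open"); manip.move_l([*tr(x,.3),120],200)
manip.move_pose([*tr(-80),150],quat(A)); im=snap("pl2"); st()
P,u,v=cloud("pl2")
print("flat",r:=rect(P,tr(x),32,46,56),tray_xy(r)); print("collar",r:=rect(P,tr(29),26,62,78),tray_xy(r))
E
```

```text
gripped t 17.4 tcp [ 607.4 -262.5   11.4] F [-0.9 -1.   5.4] w 43.4 j6 -0.09
lift t 18.35 tcp [ 605.5 -261.4  128.5] F [-0.4  0.9 -2.6] w 43.7 j6 -0.09
down t 21.06 tcp [508.4  61.3  19.3] F [ 0.7  0.3 -1. ] w 43.8 j6 -0.21
 t 21.41 tcp [508.4  61.3  19.3] F [-1.5 -0.1  5.5] w 43.7 j6 -0.21
open t 21.8 tcp [507.7  61.2  18.3] F [-0.2  0.1 -0.2] w 71.8 j6 -0.21
 t 23.18 tcp [522.1   2.8 149.2] F [ 0.3 -0.7 -1. ] w 72.0 j6 -0.32
flat [507.7  61.2  44.4  43.4  14.   51.5] [-19.    0.6]
collar [495.8 107.4  31.   31.   90.   69.8] [28.7  1.1]
```

View pics/w_pl2.png

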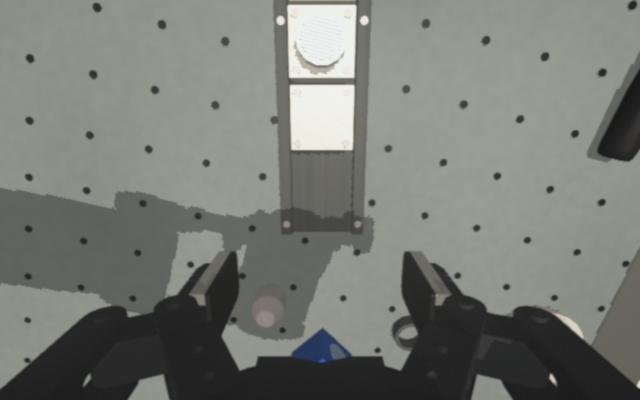

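Both cubes stand in line, collar at (321,35) and flat at (321,117), about 4 mm apart. Next: fingers nearly shut, behind the flat cube, push slowly with force monitoring.

```bash
python3 - <<'E'
from h import *
def f():
    a=[]
    for _ in range(5): a.append(manip.state()["wrist_force"]); manip.sleep(.03)
    return np.mean(a,0)
manip.move_gripper(12); y=.5
manip.move_pose([*tr(-72,y),80],quat(A)); manip.move_l([*tr(-72,y),16],120); manip.sleep(.3)
f0=f(); print("bias",f0.round(2)); st()
for x in [-60,-54,-51,-48,-46,-44,-42,-40,-38,-37]:
    manip.move_l([*tr(x,y),16],25); d=f()-f0; s=manip.state()
    print(x,tray_xy(s["tcp_pos"]),"Fx %.2f Fy %.2f Fz %.2f"%(d[:2]@e,d[:2]@n,d[2]),round(s["time"],2))
    if -(d[:2]@e)>7: break
snap("push"); P,u,v=cloud("push"); print("collar",r:=rect(P,tr(38),26,62,78),tray_xy(r))
for c,z0,z1 in [(61,40,49),(68,40,49)]: print("pad",r:=rect(P,tr(c),30,z0,z1),tray_xy(r))
E
```

```text
bias [-0.41 -0.32  0.2 ]
 t 25.32 tcp [520.5   9.7  16.2] F [-0.6 -0.5  0.7] w 11.7 j6 -0.31
-60 [-60.1   0.5] Fx 0.30 Fy -0.87 Fz -0.63 26.12
-54 [-54.    0.5] Fx 0.21 Fy -0.69 Fz -0.27 26.68
-51 [-51.    0.5] Fx 0.14 Fy -0.35 Fz 0.15 27.11
-48 [-47.9   0.6] Fx 0.51 Fy -0.04 Fz -0.38 27.54
-46 [-46.1   0.4] Fx -0.59 Fy -0.83 Fz -0.54 27.96
-44 [-44.1   0.4] Fx -1.78 Fy -0.53 Fz -0.49 28.38
-42 [-41.9   0.4] Fx -2.00 Fy -0.42 Fz -0.38 28.79
-40 [-40.    0.4] Fx -2.53 Fy -0.86 Fz -1.10 29.21
-38 [-38.2   0.4] Fx -4.10 Fy -1.08 Fz -1.39 29.62
-37 [-37.3   0.4] Fx -4.66 Fy -0.97 Fz -0.64 30.04
collar [493.9 116.9  31.5  31.5  90.   69.8] [38.4  0.7]Traceback (most recent call last):
  File "<stdin>", line 14, in <module>
  File "h.py", line 25, in rect
    cs,_=cv2.findContours(I,0,2); k=max(cs,key=cv2.contourArea)
                                    ~~~^^^^^^^^^^^^^^^^^^^^^^^^
ValueError: max() iterable argument is empty
```

```bash
python3 - <<'E'
from h import *
def f():
    a=[]
    for _ in range(8): a.append(manip.state()["wrist_force"]); manip.sleep(.03)
    return np.mean(a,0)
f0=np.array([-.41,-.32,.2]); y=.5
for x in [-34,-32,-30.8]:
    manip.move_l([*tr(x,y),16],20); d=f()-f0; s=manip.state()
    print(x,tray_xy(s["tcp_pos"]),"Fx %.2f Fy %.2f Fz %.2f"%(d[:2]@e,d[:2]@n,d[2]),round(s["time"],2))
im=snap("push2"); P,u,v=cloud("push2"); print("collar",r:=rect(P,tr(45),26,62,78),tray_xy(r)); print("cube",r:=rect(P,tr(45),32,46,56),tray_xy(r))
t,dd=manip.capture("top"); m=manip.camera_model("top"); st()
print("stop_face",[(tray_xy(pix2w("top",q["centre"],z=30)),round(q["score"],2)) for q in manip.mark_of("stop_face","top")])
sc,_=manip.capture("scene")
a=cv2.resize(sc[110:250,230:370],(400,400),interpolation=3); b=cv2.resize(t[190:260,240:340],(400,280),interpolation=3)
cv2.imwrite("pics/v8.png",np.hstack([a,cv2.resize(im,(400,250)) if 0 else cv2.copyMakeBorder(cv2.resize(im,(400,250)),0,150,0,0,0)])); 
E
```

```text
-34 [-34.5   0.3] Fx -5.43 Fy -1.15 Fz -1.45 30.96
-32 [-32.8   0.3] Fx -6.90 Fy -0.82 Fz -0.91 31.48
-30.8 [-31.9   0.3] Fx -7.94 Fy -0.88 Fz -1.11 31.99
collar [492.8 122.2  31.5  31.5  90.   69.9] [43.8  0.5]
cube [493.8 117.   44.6  53.9  13.4  51.6] [38.5  0.8]
 t 32.39 tcp [511.1  48.7  16.2] F [ 3.3 -7.4 -1.4] w 11.8 j6 -0.23
stop_face [(array([61.2, -0.7]), 0.53)]
```

View pics/v8.png

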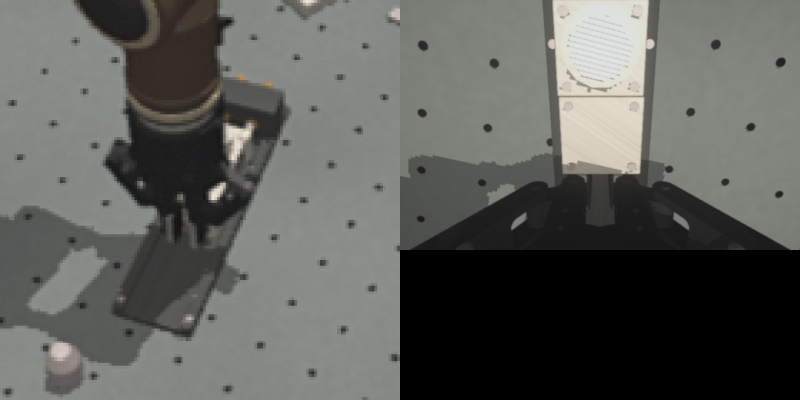

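The row is square and closed up, with the stop in about 11 mm. I'll add about 1 mm, re-check and hand in.

```bash
python3 - <<'E'
from h import *
manip.move_l([*tr(-29.6,.5),16],15); manip.sleep(.5)
F=np.mean([(manip.state()["wrist_force"],manip.sleep(.03))[0] for _ in range(10)],0)-[-.41,-.32,.2]
s=st(); print("Fx",F[:2]@e,F[2],tray_xy(s["tcp_pos"]))
snap("push3"); P,u,v=cloud("push3"); r=rect(P,tr(45),26,62,78); print("collar",r,tray_xy(r))
if 43.6<tray_xy(r)[0]<46.5: manip.hand_in(); print("handed in")
E
```

```text
t 33.58 tcp [510.9  49.7  16.2] F [ 2.1 -8.3 -0.6] w 11.8 j6 -0.23
Fx -8.451279813385694 -1.054056899952938 [-30.9   0.3]
collar [492.3 123.2  31.5  31.5  90.   69.9] [44.9  0.8]
the job is handed in; nothing more can be done
handed in
```

The tray is loaded and I handed the job in at about 34 s, with the arm still pressing on the flat cube.

I stood the collar cube between the rails in front of the stop and released it. Then I put the bare flat-topped cube directly behind it and released that too. The nearly shut fingers, behind the flat cube, then pushed the row slowly into the stop.

**Last checks:**
- **Stop travel:** about 12 mm by camera, worked out from the collar centre at tray x 44.9 mm. That is half of its 24 mm travel.
- **Force:** the wrist push was 8.5 N.
- **Cubes:** both tops measured 51.5 mm above the bench after placing (52 mm means flat on the tray floor). In the wrist view about 1 mm before the final position, they looked square and in contact.

**One check disagreed:** the network's stop-face mark in the top camera, also taken about 1 mm before the end, put the face at about tray x 61 mm. The arm was blocking much of that view and the score was only 0.53. I went with the wrist camera and the force reading, which agree with each other.

I did not touch the other things on the bench, but I did not measure their positions again at the end.

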